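Spray the scent card and hold a clip open over it

TASK

Spray the scent card standing in the marble block: press the ribbed perfume bottle's spray head straight down to its stop and let it come back up, without tipping or shifting the bottle. Then take the steel bulldog clip off the rim of the clear organiser by squeezing its two wings, bring it down over the middle of the card's top edge, lined up with the card, so that its gaping jaws reach down on either side of the card without touching it. Finish still holding it there squeezed wide open, so that I can slip a name card in beside it; leave the card's block and everything else where it stands.

Things in the scene. Friction and masses are not known exactly. Their poses are not given: they have to be found in the camera images.
- spray_top (a point): Centre of the flat top of the round brass spray head (17 mm across, top 96 mm above the table) of the ribbed, clear glass perfume bottle (51 mm across, glass 70 mm high, cap off, about 0.2 kg, loose on the table). The head goes down with the press. Its x axis points where the nozzle points, at the card.
- spray_head (a joint): How far the spray head is pressed, in m: 0 up, 0.005 at its stop. A return spring pushes back with 2 N at the top and 5.5 N at the stop.
- perfume: The ribbed perfume bottle; origin at the centre of its underside, z up, x towards the nozzle side.
- clip_pivot (a point): Middle of the steel bulldog clip, on its hinge line. Axes of its -x jaw: y along the hinge, x across the wall it is clamped on, z up while clamped. The clip starts upright on the 3 mm front wall of the clear organiser, wings up: the jaws' lower edges are 32 mm below this point, the wall's top 18 mm below, the wing tips 38 mm above, 45 mm apart over the outside.
- clip_jaw (a joint): Opening angle of the clip, in rad: 0 as clamped on the organiser's wall, 0.7 at the fully squeezed stop (the lower edges are then about 25 mm apart). It grows as the wings are squeezed, each half turning half of it; the jaws' lower edges are about 3 mm + 63 mm x sin(angle/2) apart.
- clip_lip_a (a point): Middle of the inner lower edge of the clip's jaw on its -x side (the side outside the organiser at first).
- clip_lip_b (a point): Middle of the inner lower edge of the clip's other jaw, +x side.
- clip: The whole clip (loose, 45 g, jaws 56 mm wide along y), same origin and axes. Its two wings (34 mm wide, 2 mm sheet) rise 8 mm either side of the hinge and splay outwards; squeeze them together along x, from above. Fully squeezed they stand parallel, 17 mm over the outside, tips 43 mm above the hinge. A spring resists: about 4 N at the tips to start, 7 N fully squeezed, more lower down.
- organiser: Clear open-topped acrylic organiser, 100 mm (its x) by 160 mm (its y) by 55 mm high, walls 3 mm, fixed to the table; origin at the centre of its underside. The clip sits on its front (-x) wall. Cosmetics stand in its rear half, up to 66 mm above the table.
- card_top (a point): Middle of the top edge of the stiff cream scent card, 115 mm above the table: the card is 76 mm wide (along y), 2 mm thick (along x), stands upright 93 mm out of its marble block, z up. The bottle stands 100 to 140 mm away on its -x side.
- card_stand: Marble block, 45 mm (x) by 90 mm (y) by 22 mm high, with the scent card fixed upright in it, 0.3 kg, loose on the table; origin at the centre of the block's underside, z up.
- perfume_cap: Bystander: brass cap of the perfume bottle, 25 mm across, 30 mm high, standing beside the bottle; origin at its underside.
- lipstick: Bystander: closed black lipstick, 21 mm across, 65 mm high, standing in front of the organiser; origin at its underside.
- nail_polish: Bystander: small nail polish bottle, 27 mm across, 67 mm high; origin at its underside.
- paddle_brush: Bystander: lavender plastic paddle brush, 250 mm long, 72 mm wide, 30 mm high, lying behind; origin near its middle, underneath.
- tongue_scraper: Bystander: U-shaped stainless steel tongue scraper, 140 mm long, 66 mm wide, 6 mm thick, lying flat.
- shell_tray: Bystander: beige silicone tray shaped like a shell, about 75 mm long, 120 mm wide, 16 mm high.

How it is judged:
On the way, in this order (a step that is already met when the one before it is completed fails the run):
1. the spray head is pressed down to its stop (at least 4.2 of 5 mm) (value of joint spray_head above 0.0042 m), for 0.1 s.
2. the spray head is back up and the clip has been lifted off the organiser by the gripper (value of joint spray_head below 0.001 m and z of clip_pivot in the frame of organiser above 0.1 m and contact force between clip and the fingers above 1 N), for 0.2 s.
At the end, for the whole second after the job is handed in: Still gripped, at rest, squeezed to 0.45 rad or more: a jaw on each side of the card, 3 mm or more from its mid-plane, 4 mm or more below its top edge, within 18 mm of its middle and 0.25 rad, touching neither card nor block. Head up; bottle (25 mm) and block (20 mm) upright in place (value of joint clip_jaw above 0.45 rad and contact force between clip and the fingers above 2 N and contact force between clip and card_stand below 0.2 N and ((x of clip_lip_a in the frame of card_top below -0.003 m and x of clip_lip_b in the frame of card_top above 0.003 m) or (x of clip_lip_b in the frame of card_top below -0.003 m and x of clip_lip_a in the frame of card_top above 0.003 m)) and z of each of clip_lip_a, clip_lip_b in the frame of card_top below -0.004 m and z of clip_pivot in the frame of card_top above 0.002 m and y of clip_pivot in the frame of card_top between -0.018 and 0.018 m and angle between the y axis of clip and the y axis of card_top, either way round below 0.25 rad and value of joint spray_head below 0.001 m and angle between each of perfume, card_stand's own z axis and vertical below 0.1 rad and distance of perfume from where it was at the start of the episode below 0.025 m and distance of card_stand from where it was at the start of the episode below 0.02 m and linear speed of clip below 0.03 m/s); the arm keeps its last pose, push and grip.
It fails at once if the perfume bottle is tipped or shoved (angle between perfume's own z axis and vertical above 0.3 rad or distance of perfume from where it was at the start of the episode above 0.04 m).
It fails at once if the card's block is tipped or shoved (angle between card_stand's own z axis and vertical above 0.25 rad or distance of card_stand from where it was at the start of the episode above 0.03 m).
It fails at once if a bystander is knocked away (distance of any of perfume_cap, lipstick, nail_polish, paddle_brush, tongue_scraper, shell_tray from where it was at the start of the episode above 0.03 m).
It also fails if it takes over 58 s, if anything falls off the work surface, if the arm or the gripper's body presses on something with over 40 N, if the wrist force passes 120 N, or if a joint passes its speed limit or range.

ROBOT

A 6-joint arm with a two-finger parallel gripper is mounted at the origin on the work surface. World frame = base frame: x ahead of the robot, y to its left, z up, the work surface at z = 0. Lengths are in m, angles in rad, forces in N, time in s.
With the tool pointing down it reaches from about 0.35 to 0.775 m from the base axis. Payload 7.3 kg.
Tool frame: the origin (TCP) lies midway between the tips of the shut fingers; the grasp point (between the pads) lies 19 mm behind it; z points along the fingers, y is the line along which they close (so a half turn about z gives the same grasp; the last joint's range is limited). The gripper opens to 92 mm and grips with 3 to 60 N. Pads are 19 mm wide; open, the fingers measure 130 mm over their backs; the gripper's body (75 mm by 190 mm) begins 47 mm behind the grasp point.
Start: joints at [1.136, 0.342, 1.524, -0, 1.275, -0.146], TCP at [0.15, 0.503, 0.227] pointing down, gripper open.
Joint ranges: [-2.53, 2.53], [-0.77, 2.02], [0.04, 2.7], [-1, 4.14], [0.28, 2.66], [-3.11, 3.11]. Speed limits (rad/s): [2.57, 2.57, 3.14, 3.14, 3.14, 3.14].

INTERFACE

Orientations are given as [roll, pitch, yaw] about the fixed x, y, z axes, in that order (R = Rz(yaw) Ry(pitch) Rx(roll)).
In Python, from cell import monitor, vision, workorder gives the robot as it stands.
- The arm moves only by the tool move_arm, never from a script. Its argument "rows" is a list of rows, each a list of 5 numbers: the shift along the world's x, y, z in mm, then the turn about the world's z in rad, then the closure, from -1 (fully open) to 1 (shut). A call has 1 to 12 rows; each row shifts and turns the commanded pose from where the row before left it; what a row does not reach is not made up. A row lasts 1/10 s, in which the tool goes at most 50 mm and 8.59 degrees, less where a joint would pass 70% of its speed; a pose out of reach is approached as far as the arm can. A call is refused whole if a number of a shift passes 50 or a number of a turn 0.15, either way. A call with a gripper value outside its range is refused whole. The fingers move at their own pace and stop on an object; "newtons" is the grip in N (left out, the last holds). Time passes only in rows, so rows that do not move let the fingers close. It gives the time, the measured TCP pose, the force, the opening and the grip force at its end, in the units of the state.
- monitor.observe(): the state, without advancing time (a new reading comes with each control period).
- vision.read_camera(name): name is "scene" or "side" or "wrist"; returns the picture (480x640x3 uint8, red, green, blue); there is no depth.
- vision.get_calibration(name): a dict with "K" (3x3 intrinsics, pixels), "T" (4x4, takes a point from camera to world coordinates); the wrist camera has in their place "mount" (4x4, takes a point from camera to tool coordinates, whose origin is the TCP and whose axes are the flange's). Camera axes: x right, y up, looking along -z (the intrinsics and any distortion apply to the point x, -y, -z); pixel columns grow to the right and rows downward; lengths in m; the calibration is good to about 2 mm. A picture is of the moment at which its call begins: read the wrist's pose just before it. get_calibration takes no time and is no camera call.
- workorder.hand_in(): hands the job in; it is judged then, once.
The state is a dict: "time": time; "qpos": joint angles; "qvel": joint speeds; "joint_efforts": joint torques, N m; "tool_pos": TCP position; "tool_rot": TCP orientation; "contact_force": force on the tool from outside, world axes, zero at the start; "torque": the same for the moment, N m; "opening": finger opening in m; "grip_force": force on a finger pad.
Only numpy, scipy, OpenCV 4.12 (cv2) and the standard library are available. Lean on these libraries where they do the work, as an engineer would, in place of code of your own. Each camera call takes 0.05 s, during which the arm holds its last target. There are 200 camera calls.

## Working session

There is one attempt and no reset: what is moved stays moved. The work goes in short steps, Python scripts to look and compute and a tool call to move; the robot and the scene stay as the last step left them, time stands still between calls to the robot, and variables do not carry over. Pictures are saved under pics/ and viewed, at most 10 in all, crops included, and the job is handed in when it is done.

Besides the shell and the picture viewer there is one more tool, called as name(argument=value, ...) on one line, values as JSON. move_arm: Moves the arm, as the interface text tells. Its arguments: {"type":"object","properties":{"rows":{"type":"array","items":{"type":"array","items":{"type":"number"}}},"newtons":{"type":"number"}},"required":["rows"]}

```bash
mkdir -p pics; ls
cat > h.py <<'E'
import numpy as np, cv2, sys
sys.path.insert(0,'.')
from cell import monitor, vision, workorder
from scipy.spatial.transform import Rotation as R
def cam(name,s=None):
    c=vision.get_calibration(name); K=np.array(c["K"])
    if "T" in c: T=np.array(c["T"])
    else:
        s=s or monitor.observe(); W=np.eye(4); W[:3,:3]=R.from_euler('xyz',s["tool_rot"]).as_matrix(); W[:3,3]=s["tool_pos"]
        T=W@np.array(c["mount"])
    return K,T,c
def ray(K,T,uv):
    d=np.linalg.inv(K)@np.array([uv[0],uv[1],1.]); d=T[:3,:3]@(d*[1,-1,-1]); return T[:3,3],d/np.linalg.norm(d)
def onz(K,T,uv,z):
    o,d=ray(K,T,uv); return o+d*(z-o[2])/d[2]
def proj(K,T,p):
    q=T[:3,:3].T@(np.array(p)-T[:3,3])*[1,-1,-1]; q=K@q; return q[:2]/q[2]
def tri(rays):
    A=0;b=0
    for o,d in rays:
        P=np.eye(3)-np.outer(d,d);A=A+P;b=b+P@o
    return np.linalg.solve(A,b)
def snap(name,fn):
    s=monitor.observe(); im=vision.read_camera(name)[:,:,::-1].copy(); cv2.imwrite('pics/'+fn,im); return s,im
E
python3 - <<'E'
from h import *
for n in ["scene","side","wrist"]:
    s,im=snap(n,n+"0.png"); K,T,c=cam(n,s); print(n,[k for k in c],K.round(1).tolist(),T.round(3).tolist())
print(s)
E
```

```text
pics
scene ['K', 'T'] [[437.7, 0.0, 317.3], [0.0, 437.7, 240.6], [0.0, 0.0, 1.0]] [[0.098, -0.871, 0.482, 1.028], [0.995, 0.084, -0.052, -0.042], [0.005, 0.484, 0.875, 0.95], [0.0, 0.0, 0.0, 1.0]]
side ['K', 'T'] [[445.9, 0.0, 320.7], [0.0, 445.9, 238.5], [0.0, 0.0, 1.0]] [[-1.0, 0.028, -0.001, 0.531], [-0.02, -0.698, 0.715, 0.715], [0.02, 0.715, 0.699, 0.77], [0.0, 0.0, 0.0, 1.0]]
wrist ['K', 'mount'] [[334.7, 0.0, 321.3], [0.0, 334.7, 242.8], [0.0, 0.0, 1.0]] [[0.285, -0.922, -0.263, 0.078], [0.958, 0.274, 0.079, 0.524], [-0.001, -0.275, 0.961, 0.384], [0.0, 0.0, 0.0, 1.0]]
{'time': 0.1, 'qpos': array([ 1.13599174e+00,  3.42636721e-01,  1.52489152e+00, -2.01817718e-05,
        1.27538984e+00, -1.46010020e-01]), 'qvel': array([-2.29842681e-05,  4.27625285e-04, -1.91842832e-03,  6.22290272e-04,
        2.40572556e-04,  1.41619192e-03]), 'joint_efforts': array([ 1.79590756e-03, -4.32008278e+01, -2.44695354e+01,  7.19860476e-02,
        5.25714154e-02, -7.19279979e-05]), 'tool_pos': array([0.14936023, 0.50294347, 0.22613339]), 'tool_rot': array([-3.14027852e+00, -1.73744017e-04,  2.85280386e+00]), 'contact_force': array([-0.80772853,  0.0079579 ,  0.77642175]), 'torque': array([ 0.00471444,  0.00185358, -0.01252352]), 'grip_force': 0.0, 'opening': 0.09180421628339415}
```

View pics/scene0.png

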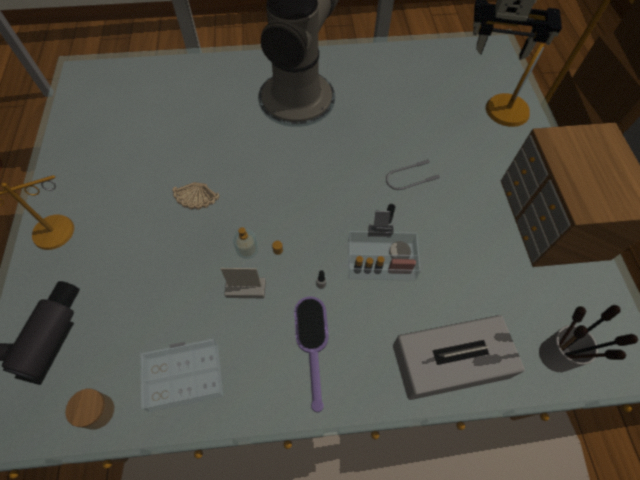

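View pics/side0.png

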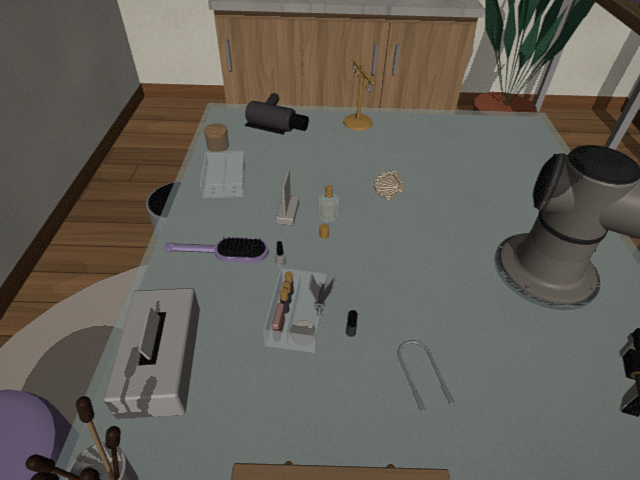

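Scene: bottle head ~(242,232), card ~(242,279), clip ~(382,222), lipstick ~(391,211), nail polish (321,277). Side: head (329,188), card (288,190), clip (320,290). Next, an enlarged composite.

Run:
```python
from h import *
a=cv2.imread('pics/scene0.png');b=cv2.imread('pics/side0.png')
f=lambda im,x,y,w,h,k:cv2.convertScaleAbs(cv2.resize(im[y:y+h,x:x+w],None,fx=k,fy=k,interpolation=cv2.INTER_CUBIC),alpha=1.4)
top=np.hstack([f(a,210,215,80,60*5//4,5),f(a,340,200,80,75,5)])   # 400x375
bot=np.hstack([f(b,270,165,80,45,5),f(b,280,265,80,45,5)])
cv2.imwrite('pics/comp.png',np.vstack([top,bot])); print(np.vstack([top,bot]).shape)
```

```text
(600, 800, 3)
```

View pics/comp.png

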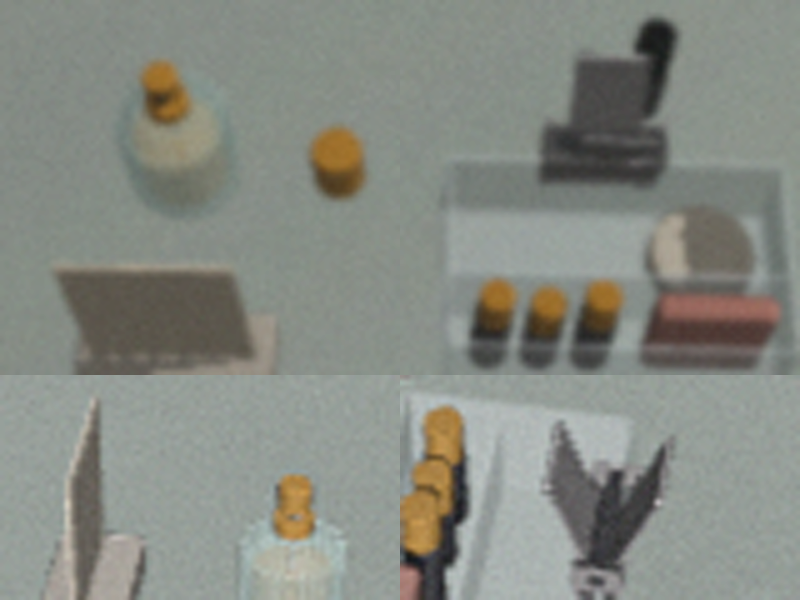

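Run:
```python
from h import *
Ks,Ts,_=cam("scene");Kd,Td,_=cam("side")
S=lambda uv,z:(onz(Ks,Ts,uv,z)*1000).round(1)
D=lambda uv,z:(onz(Kd,Td,uv,z)*1000).round(1)
print("head",S((242.2,229.8),.096),D((329.2,186.2),.096))
print("cardtop scene",S((220.8,268.6),.115),S((257,269),.115)); 
print("card side: near/far",D((284.3,187.),.115),D((289.3,170),.115))
# -x wing tip edge scene
print("wing-x",S((375,210.8),.111),S((389,211.3),.111))
print("wings side",D((311.6,275),.111),D((334,278),.111))
# jaws top block (shoulder) edges at scene
print("org wall top corners",S((348.8,232.6),.055),S((416.2,234),.055))
print("clip jaw ends at z~.07",S((369,225.5),.073),S((392.6,226),.073))
print("lipstick",S((391,205.5),.065),"side",D((352,313),.065))
print("cap",S((277.4,242.5),.03)); print("nail",S((321,273),.067),D((280,243),.067))
```

```text
head [ 514.2 -157.2   96. ] [ 514.6 -160.7   96. ]
cardtop scene [ 616.2 -200.9  115. ] [ 624.4 -125.2  115. ]
card side: near/far [ 621.9 -128.   115. ] [ 614.9 -197.1  115. ]
wing-x [501.8 146.4 111. ] [506.2 178.  111. ]
wings side [547.4 142.3 111. ] [503.7 148.3 111. ]
org wall top corners [521.3  87.5  55. ] [540.2 245.3  55. ]
clip jaw ends at z~.07 [517.  134.4  73. ] [523.6 189.1  73. ]
lipstick [461.6 197.8  65. ] side [467.  196.5  65. ]
cap [517.9 -82.8  30. ]
nail [624.6  10.7  67. ] [622.2  12.6  67. ]
```

move_arm(rows=[[34,-31,0,-0.128,-1],[34,-31,0,-0.128,-1],[34,-31,0,-0.128,-1],[34,-31,0,-0.128,-1],[34,-31,0,-0.128,-1],[34,-31,0,-0.128,-1],[34,-31,0,-0.128,-1],[34,-31,0,-0.128,-1],[34,-31,0,-0.128,-1],[34,-31,0,-0.128,-1],[34,-31,0,-0.128,-1],[0,0,0,0,-1]])

```text
time: 1.35
tool_pos: [0.5268, 0.1583, 0.2259]
tool_rot: [3.14, 0.001, 1.436]
contact_force: [0.3, 0.5, -0.3]
opening: 0.0919
grip_force: 0.0
```

Run:
```python
from h import *
s,im=snap("wrist","w1.png"); K,T,c=cam("wrist",s); print(s["time"],s["tool_pos"],s["tool_rot"],s["contact_force"])
for p in [(.527,.162,.111),(.527,.162,.073),(.5045,.162,.111),(.5495,.162,.111)]: print(p,proj(K,T,p))
```

```text
1.35 [0.5268269  0.15832471 0.22593838] [3.14046108e+00 1.23628778e-03 1.43649500e+00] [ 0.25558666  0.48696165 -0.277619  ]
(0.527, 0.162, 0.111) [321.69823879 233.11500345]
(0.527, 0.162, 0.073) [321.57198397 223.22372334]
(0.5045, 0.162, 0.111) [295.27832954 236.60109059]
(0.5495, 0.162, 0.111) [348.26706704 229.60926655]
```

View pics/w1.png

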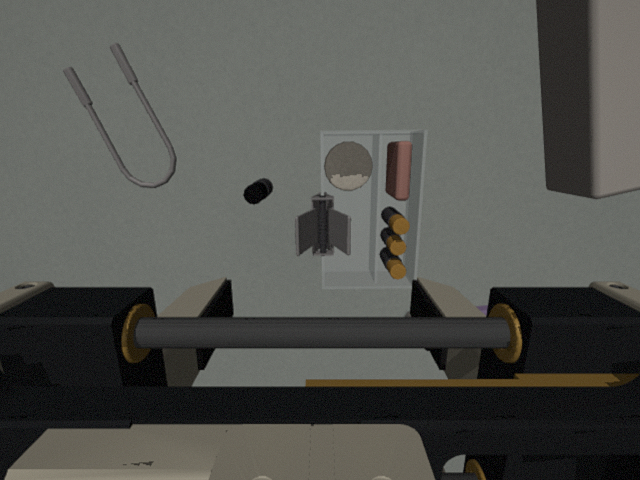

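Clip seen at u 296–350, v 213–256: centre ≈ (528,161) mm, aligned with the tool. Go to the bottle next.

move_arm(rows=[[-1.5,-40,0,0,1],[-1.5,-40,0,0,1],[-1.5,-40,0,0,1],[-1.5,-40,0,0,1],[-1.5,-40,0,0,1],[-1.5,-40,0,0,1],[-1.5,-40,0,0,1],[-1.5,-40,0,0,1],[0,0,0,0,1],[0,0,0,0,1],[0,0,0,0,1]])

```text
time: 2.5
tool_pos: [0.5114, -0.156, 0.2267]
tool_rot: [-3.141, -0.001, 1.447]
contact_force: [0.2, 0.5, -0.5]
opening: 0.0085
grip_force: 0.0
```

Run:
```python
from h import *
s,im=snap("wrist","w2.png"); K,T,c=cam("wrist",s); print(s["time"],s["tool_pos"],s["tool_rot"],s["opening"])
hsv=cv2.cvtColor(im,cv2.COLOR_BGR2HSV); m=cv2.inRange(hsv,(8,130,60),(28,255,255)); m[270:]=0
n,l,st,ce=cv2.connectedComponentsWithStats(m)
for i in range(1,n):
    if st[i,4]>60: print(st[i],ce[i].round(1),(onz(K,T,ce[i],.096)*1000).round(1),(onz(K,T,ce[i],.03)*1000).round(1))
for p in [(.5145,-.159,.096),(.616,-.201,.115),(.6235,-.127,.115)]: print(p,proj(K,T,p))
```

```text
2.5 [ 0.51135005 -0.15602271  0.22671616] [-3.14122313e+00 -6.71215320e-04  1.44679143e+00] 0.00845477834046665
[315 138  23  24 427] [326.1 149.2] [523.4 -85.2  96. ] [524.3 -85.6  30. ]
[317 220  21  25 402] [326.8 232.1] [ 515.5 -155.7   96. ] [ 514.6 -172.2   30. ]
(0.5145, -0.159, 0.096) [326.14336814 235.78144909]
(0.616, -0.201, 0.115) [449.28706501 274.003545  ]
(0.6235, -0.127, 0.115) [456.81849623 187.04846675]
```

View pics/w2.png

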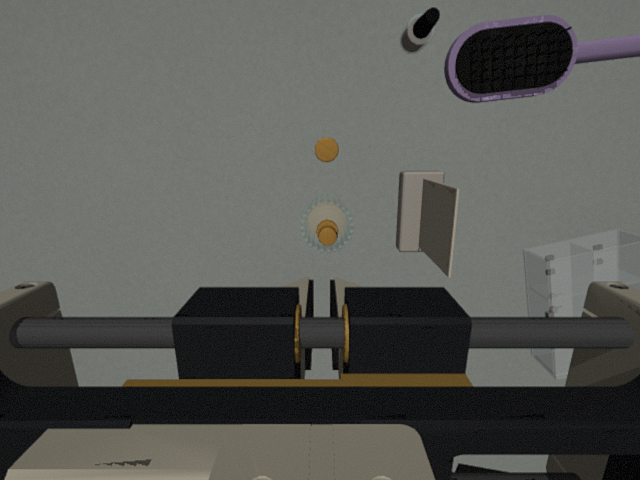

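Picture: spray head at (328,236), matching (515,-159) mm; card edge from (456,188) to (450,274), as projected. Descend.

move_arm(rows=[[3.5,-2,-30,0,1],[0,0,-30,0,1],[0,0,-30,0,1],[0,0,-30,0,1],[0,0,0,0,1],[0,0,0,0,1]], newtons=20)

```text
time: 3.15
tool_pos: [0.5153, -0.1587, 0.1073]
tool_rot: [-3.141, -0.0, 1.446]
contact_force: [0.0, 1.1, 0.6]
opening: 0.0004
grip_force: 0.0
```

move_arm(rows=[[0,0,-5,0,1],[0,0,-5,0,1],[0,0,-3,0,1],[0,0,-1,0,1],[0,0,0,0,1]])

```text
time: 3.65
tool_pos: [0.5155, -0.1599, 0.0933]
tool_rot: [3.14, 0.0, 1.445]
contact_force: [0.1, 0.9, 4.2]
opening: 0.0005
grip_force: 2.0
```

move_arm(rows=[[0,0,-1,0,1],[0,0,-1,0,1],[0,0,-1,0,1],[0,0,0,0,1]])

```text
time: 4.05
tool_pos: [0.5157, -0.1599, 0.0911]
tool_rot: [3.139, 0.001, 1.445]
contact_force: [-2.0, 2.0, 13.5]
opening: 0.0003
grip_force: 6.4
```

move_arm(rows=[[0,0,0,0,1],[0,0,0,0,1],[0,0,3,0,1],[0,0,10,0,1],[0,0,30,0,1],[0,0,40,0,1],[0,0,40,0,-1],[0,0,0,0,-1]])

```text
time: 4.85
tool_pos: [0.5171, -0.1608, 0.2183]
tool_rot: [3.133, 0.003, 1.445]
contact_force: [0.2, 0.2, -0.2]
opening: 0.0121
grip_force: 0.0
```

move_arm(rows=[[1.5,40,0,0,-1],[1.5,40,0,0,-1],[1.5,40,0,0,-1],[1.5,40,0,0,-1],[1.5,40,0,0,-1],[1.5,40,0,0,-1],[1.5,40,0,0,-1],[1.5,40,0,0,-1],[0,0,-20,0,-1],[0,0,-20,0,-1],[0,0,-20,0,-1],[0,0,0,0,-1]])

```text
time: 6.05
tool_pos: [0.5246, 0.1599, 0.1495]
tool_rot: [-3.135, 0.002, 1.445]
contact_force: [0.6, -0.0, 0.2]
opening: 0.092
grip_force: 0.0
```

Run:
```python
from h import *
s,im=snap("wrist","w3.png"); K,T,c=cam("wrist",s); print(s["time"],s["tool_pos"],s["tool_rot"],s["opening"])
for p in [(.528,.161,.111),(.5055,.161,.111),(.5505,.161,.111),(.528,.161,.073)]: print(p,proj(K,T,p))
s,im=snap("scene","s3.png");
```

```text
6.05 [0.52461348 0.15989679 0.14953542] [-3.13459107e+00  2.32320376e-03  1.44505909e+00] 0.09198093827251647
(0.528, 0.161, 0.111) [328.2720673  266.71010666]
(0.5055, 0.161, 0.111) [292.61381822 270.89117009]
(0.5505, 0.161, 0.111) [364.24478742 262.49217033]
(0.528, 0.161, 0.073) [327.55113498 248.82156677]
```

View pics/w3.png

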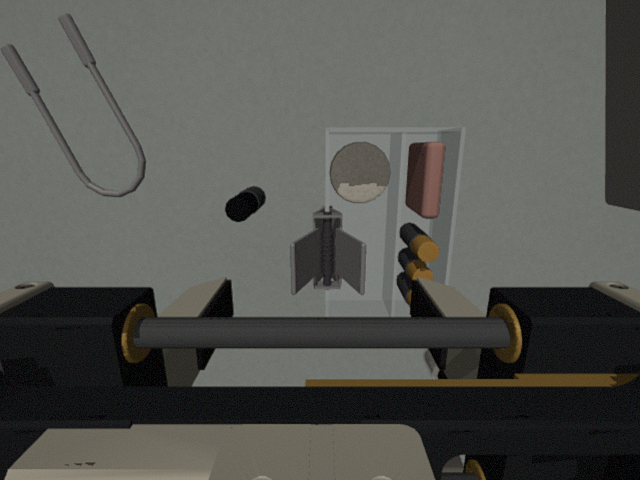

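move_arm(rows=[[1,0,-20,0,-1],[0,0,-20,0,-1],[0,0,-17,0,-1],[0,0,0,0,-1],[0,0,0,0,-1]], newtons=35)

```text
time: 6.65
tool_pos: [0.5287, 0.1603, 0.0969]
tool_rot: [3.14, -0.0, 1.445]
contact_force: [0.2, -1.1, 0.4]
opening: 0.0921
grip_force: 0.0
```

move_arm(rows=[[-0.5,0.5,-5,0,-1],[0,0,0,0,0.2],[0,0,0,0,0.5],[0,0,0,0,0.5],[0,0,0,0,1],[0,0,0,0,1],[0,0,0,0,1],[0,0,0,0,1]])

```text
time: 7.45
tool_pos: [0.5276, 0.1608, 0.0908]
tool_rot: [3.141, -0.0, 1.445]
contact_force: [1.2, 0.6, 0.2]
opening: 0.0401
grip_force: 5.0
```

move_arm(rows=[[0,0,0,0,1],[0,0,0,0,1],[0,0,0,0,1],[0,0,0,0,1],[0,0,0,0,1],[0,0,0,0,1]])

```text
time: 8.05
tool_pos: [0.5275, 0.1608, 0.0907]
tool_rot: [3.142, 0.0, 1.445]
contact_force: [-0.2, 0.3, 0.0]
opening: 0.0163
grip_force: 35.0
```

Run:
```python
from h import *
snap("side","d4.png")
```

```text
(no output)
```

Opening 16 mm at 35 N: fully squeezed. Lift and inspect.

move_arm(rows=[[0,0,5,0,1],[0,0,10,0,1],[0,0,15,0,1],[0,0,20,0,1],[0,0,20,0,1],[0,0,25,0,1],[0,0,25,0,1],[0,0,0,0,1],[0,0,0,0,1],[0,0,0,0,1]])

```text
time: 9.1
tool_pos: [0.5269, 0.1607, 0.2099]
tool_rot: [-3.14, 0.001, 1.445]
contact_force: [-0.2, 0.4, 0.2]
opening: 0.0161
grip_force: 35.0
```

Run:
```python
from h import *
s,w=snap("wrist","w5.png"); s2,d=snap("side","d5.png"); print(s["tool_pos"],s["tool_rot"])
K,T,c=cam("side"); p=proj(K,T,s2["tool_pos"]); print(p)
u,v=p.astype(int); x0=max(u-50,0);y0=max(v-60,0)
c1=cv2.resize(d[y0:y0+120,x0:x0+100],None,fx=4,fy=4,interpolation=cv2.INTER_CUBIC)
c2=w[160:400,221:421]; c2=cv2.resize(c2,(400,480))
print(x0,y0); cv2.imwrite('pics/c5.png',cv2.convertScaleAbs(np.hstack([c1,c2]),alpha=1.5))
K,T,c=cam("wrist",s)
```

```text
[0.52685861 0.16067753 0.20986486] [-3.13998690e+00  5.05240400e-04  1.44477894e+00]
[323.17469605 246.49732403]
273 186
```

View pics/c5.png

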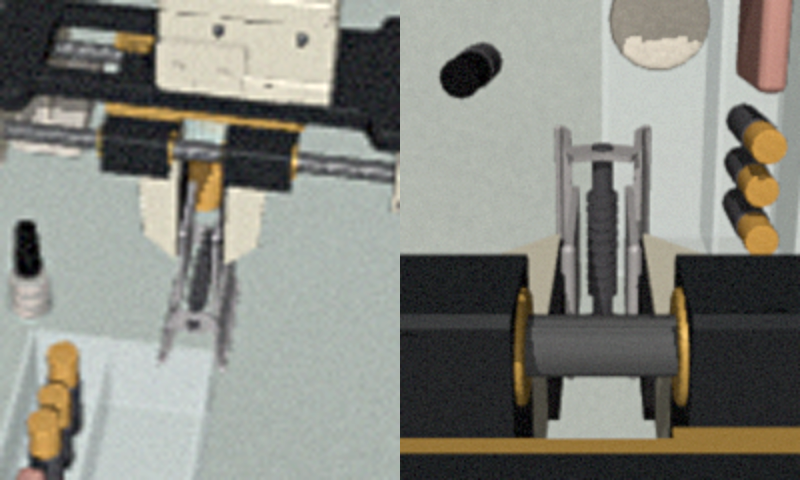

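Clip held squarely, jaws wide open (lips near (315,275) and (328,276) in side image). Carry over the card.

move_arm(rows=[[4,-16,0,0,1],[9,-32,0,0.003,1],[9,-32,0,0.003,1],[9,-32,0,0.003,1],[9,-32,0,0.003,1],[9,-32,0,0.003,1],[9,-32,0,0.003,1],[9,-32,0,0.003,1],[9,-32,0,0.003,1],[9,-32,0,0.003,1],[7.5,-20,0,0,1],[0,0,0,0,1]])

```text
time: 10.4
tool_pos: [0.62, -0.1661, 0.209]
tool_rot: [-3.14, 0.0, 1.469]
contact_force: [0.0, 0.9, -1.8]
opening: 0.0165
grip_force: 35.0
```

move_arm(rows=[[0,0,0,0,1],[0,0,0,0,1],[0,0,0,0,1]])

```text
time: 10.7
tool_pos: [0.6198, -0.1621, 0.2107]
tool_rot: [-3.141, -0.0, 1.473]
contact_force: [1.0, 1.2, -0.4]
opening: 0.0163
grip_force: 35.0
```

Run:
```python
from h import *
s,w=snap("wrist","w6.png"); s2,d=snap("side","d6.png"); print(s["time"],s["tool_pos"],s["tool_rot"],s["opening"],s["grip_force"])
K,T,c=cam("side"); p=proj(K,T,s2["tool_pos"]); u,v=p.astype(int); x0=u-50;y0=v-40
c1=cv2.resize(d[y0:y0+120,x0:x0+100],None,fx=4,fy=4,interpolation=cv2.INTER_CUBIC)
c2=cv2.resize(w[160:400,221:421],(400,480)); print(x0,y0)
K,T,c=cam("wrist",s); print([proj(K,T,q).round(1).tolist() for q in [(.616,-.201,.115),(.6235,-.127,.115)]])
cv2.imwrite('pics/c6.png',cv2.convertScaleAbs(np.hstack([c1,c2]),alpha=1.5))
```

```text
10.7 [ 0.61984594 -0.16207116  0.21071891] [-3.14130601e+00 -2.07070963e-04  1.47312551e+00] 0.016263380102914424 34.9669075012207
234 104
[[322.3, 289.6], [322.7, 199.3]]
```

View pics/c6.png

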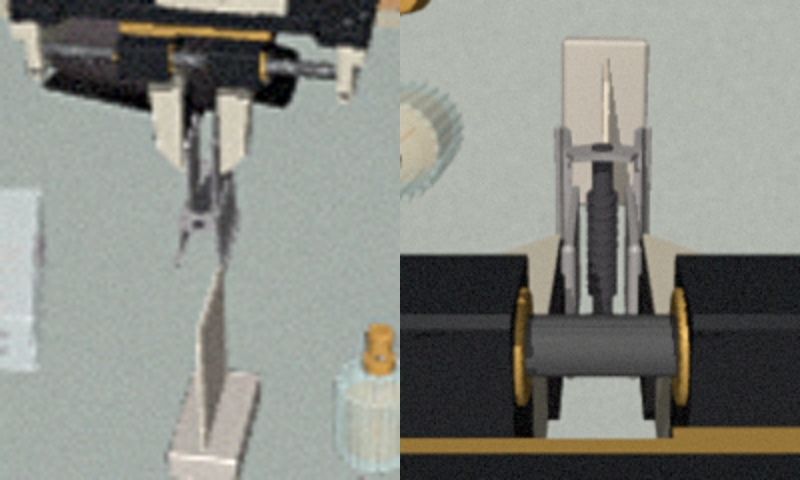

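Card sits midway between the open jaws (crop u≈604 versus jaws 560/646). Descend.

move_arm(rows=[[0,-1,-10,0,1],[0,0,-10,0,1],[0,0,-10,0,1],[0,0,-8,0,1],[0,0,-8,0,1],[0,0,-8,0,1],[0,0,-5,0,1],[0,0,-3,0,1],[0,0,0,0,1],[0,0,0,0,1],[0,0,0,0,1]])

```text
time: 11.9
tool_pos: [0.6202, -0.1643, 0.1492]
tool_rot: [3.141, 0.0, 1.472]
contact_force: [-0.3, -0.1, -0.5]
opening: 0.0161
grip_force: 35.0
```

Run:
```python
from h import *
s,w=snap("wrist","w7.png"); s2,d=snap("side","d7.png"); print(s2["time"],s2["tool_pos"],s2["tool_rot"],s2["contact_force"],s2["qvel"].round(4))
K,T,c=cam("side"); p=proj(K,T,s2["tool_pos"]); u,v=p.astype(int); x0=u-50;y0=v-60
c1=cv2.resize(d[y0:y0+120,x0:x0+100],None,fx=4,fy=4,interpolation=cv2.INTER_CUBIC)
c2=cv2.resize(w[160:400,221:421],(400,480))
cv2.imwrite('pics/c7.png',cv2.convertScaleAbs(np.hstack([c1,c2]),alpha=1.5))
```

```text
11.95 [ 0.62021623 -0.16429294  0.1492283 ] [3.14067997e+00 2.54158535e-04 1.47182812e+00] [ 0.3923795  -0.0054615  -1.09920789] [-0.0012  0.      0.0026  0.0014  0.001   0.001 ]
```

View pics/c7.png

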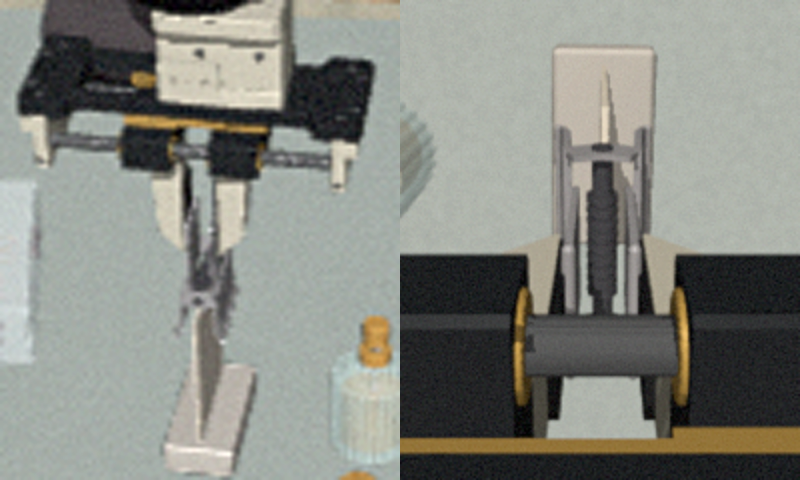

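The jaws straddle the card, centred and clear of it, with no contact force. Hand in.

```bash
python3 -c "
from h import *
print(workorder.hand_in())"
```

```text
the job is handed in; nothing more can be done
None
```

The job is handed in (the interface returned no verdict): I pressed the spray head to its stop and released it, then took the clip off the organiser. The arm now holds it squeezed wide open over the middle of the card's top edge; the last camera images show the jaws on either side of the card, and the wrist reads about 1 N or less.

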